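# Demould a cast histology block and file it

## Robot

A 6-joint arm with a two-finger parallel gripper is mounted at the origin on the work surface. World frame = base frame: x ahead of the robot, y to its left, z up, the work surface at z = 0. Lengths are in mm, angles in rad, forces in N, time in s.
With the tool pointing down it reaches from about 375 to 925 mm from the base axis. Payload 5.7 kg.
Tool frame: the origin (TCP) lies between the finger pads; the fingertips stand 19 mm ahead of it and the grasp point (between the pads) is the TCP; x points along the fingers, y is the direction in which the jaws open and shut, and the axes are right-handed (so a half turn about x gives the same grasp; the last joint's range is limited). The gripper opens to 85 mm and grips with 20 to 120 N. Pads are 22 mm wide; open, the fingers measure 114 mm over their backs; the gripper's body (76 mm by 85 mm) begins 54 mm behind the grasp point. The pads swing forward as they close: fully open they stand 13 mm farther back than shut.
Start: joints at [-1.293, 0.359, 1.51, -0, 1.272, -0.115], TCP at [229.649, -554.281, 250.267] pointing down, gripper open.
Joint ranges: [-2.97, 2.97], [-1.01, 2.36], [0.21, 2.38], [-0.96, 4.11], [0.2, 2.71], [-2.98, 2.98]. Speed limits (rad/s): [2.39, 2.39, 3.14, 3.14, 3.14, 3.14].

## Interface

Orientations are given as a rotation vector (axis times angle).
In Python, from cell import ctrl, grab_frame, order, recognise gives the robot as it stands.
- The arm moves only by the shell command python3 -m pendant 'ROWS' [OPENING] [FORCE]. ROWS is JSON, a list of rows, each a list of 4 numbers: the shift along the tool's x, y, z in m, then the turn about the tool's x in rad. In form: [[dx, dy, dz, roll], ...]. A call has 1 to 12 rows; each row is the pose to reach, as a shift and turn from the pose measured when the call began, along the tool's axes at that moment; what a row does not reach only later rows make up. A row lasts 1/12 s, in which the tool goes at most 41.7 mm and 7.16 degrees, less where a joint would pass 70% of its speed; a pose out of reach is approached as far as the arm can. A call with a gripper value outside its range is refused whole. OPENING is the gripper's target within -1 to 1 (fully open at 1, half-way at 0, shut at -1), set as the call begins (- or left out, the last holds). The fingers move at their own pace and stop on an object; FORCE is the grip in N (left out, the last holds). Time passes only in rows, so rows that repeat a pose let the fingers close. It gives the time, the measured TCP pose, the force and the opening at its end, in the units of the state.
- ctrl.read_state(): the state, without advancing time (a new reading comes with each control period).
- grab_frame(name): name is "side" or "top" or "wrist"; returns a dict with "img" (400x640x3 uint8, red, green, blue), "vfov" (degrees; the focal length in pixels is half the picture's height over the tangent of half this angle, whatever the lens; pixels are square), "cx", "cy" (the principal point, pixels), "pose" (4x4, takes a point from camera to world coordinates). Camera axes: x right, y down, z forward; pixel columns grow to the right and rows downward; lengths in mm; the calibration is good to about 2 mm. A picture is of the moment at which its call begins. There is no depth.
- order.sign_off(): hands the job in, once; it reports no verdict.
Trained networks look in a picture, given as the dict that the camera call returned (one of the last four; its "shot" number tells which), for a name from the list of things; names that differ only in an ending like _2 or _b are one class to them, and where a whole thing is asked for, a point or a joint stands for the part that bears it (a point fixed in the world has none). Each returns a list of dicts, best first, with "confidence" (0 to 1); they miss things now and then, are a little off and sometimes report something else, mostly with a low value. They report only what shows in the picture. A call takes as long as a camera call. They do not tell look-alikes from the thing itself.
- recognise(picture, thing): "rect" ([left, top, width, height] in pixels, round what is visible of it).
The state is a dict: "clock": time; "joint_positions": joint angles; "joint_velocities": joint speeds; "tau": joint torques, N m; "tool_pos": TCP position; "tcp_rot": TCP orientation; "ft_force": force on the tool from outside, world axes, zero at the start; "torque": the same for the moment, N m; "grip_width": opening from 0.0 (shut) to 1.0 (fully open).
Only numpy, scipy, OpenCV 4.12 (cv2) and the standard library are available. Lean on these libraries where they do the work, as an engineer would, in place of code of your own. Each camera call takes 0.05 s, during which the arm holds its last target.

## Task

The wax in the mould on the cooling block has set. Swing the red keeper arm fully clear of the mould and leave it open, lift the orange cassette block straight up out of its steel mould without shifting the mould, and gently lay it wax side down on the green pad in the empty bay of the filing tray, centred and square with the bay. Leave the filed blocks, the jar and the brush undisturbed.

Things in the scene. Friction and masses are not known exactly. Their poses are not given: they have to be found in the camera images.
- keeper (a joint): Angle of the red flat keeper arm (14 mm wide, 8 thick, top 74 mm above the table), which swings level about a post on the cooling block. At 0 it lies across the middle of the orange block, 4 mm above it; grows counter-clockwise from above to a stop at 1.75 rad; at 1.4 it is fully clear, with room for fingers. Light friction (about 1 N at the knob) keeps it where it is left.
- keeper_pivot (a point): Point on the vertical axis of the keeper arm's post, 87 mm above the table (same height as the knob point).
- keeper_knob (a point): Middle of the upright round black knob at the free end of the keeper arm: 16 mm diameter, free from 74 to 102 mm above the table; 112 mm from the pivot axis. The knob turns rigidly with the arm.
- mould_rim (a point): Loose steel mould (74 x 54 x 15 mm, 0.3 kg) on the cooling block (170 x 170 mm, top 35 mm above the table), between low rails with about 2 mm play. Point: centre of its flat rim, 50 mm above the table; x along its long side, z up. Its open well is 57 x 37 mm, 13 mm deep.
- block_centre (a point): Rigid 70 g block, 24 mm high: lower 12 mm cream wax, 54 x 34 mm, in the mould's well with 1.5 mm play each side; upper 12 mm orange cassette, 66 x 46 mm, resting on the rim, wholly above it. Point: the block's centre, at the cassette's underside, 12 mm above the wax's underside; x along the 66 mm side, z up. Grasp the cassette across its 46 mm width.
- pad_top (a point): Centre of the top of the green pad (60 x 42 x 2 mm) in the empty bay, any of the three, of the grey filing tray (243 x 62 mm); 6 mm above the table. x along the pad's 60 mm side and the tray, z up. Bays are 79 mm apart along x, about 75 x 56 mm inside; their walls reach 10 mm above the table.
- filed_a_centre (a point): Centre of a filed block of the same size and shape with a blue cassette, lying wax down in another bay (its underside 4 mm, top 28 mm above the table).
- filed_b_centre (a point): Centre of a filed block of the same size and shape with a yellow cassette, lying wax down in another bay (its underside 4 mm, top 28 mm above the table).
- jar_centre (a point): Centre of a closed whitish specimen jar with a white cap, 56 mm diameter, 75 mm high, on the table.
- brush_grip (a point): Middle of the handle of a small flat brush (wooden handle, grey head), about 150 mm long, lying on the table.
There are look-alikes about, which are no part of the job. What is shaped like the part that bears block_centre but pink or purple is not meant. Of the things like the part that bears keeper, leave any that is purple; of the rest the larger one is meant.

How it is judged:
By the outcome, as a careful person would: the job done as asked, in the order asked, and still so for the second after the job is handed in, with the robot touching nothing.
It also fails if it takes over 54 s, if anything falls off the work surface, if the arm or the gripper's body presses on something with over 40 N, if the wrist force passes 120 N, or if a joint passes its speed limit or range.

## Working session

There is one attempt and no reset: what is moved stays moved. The work goes in short steps, Python scripts to look and compute and a shell command to move; the robot and the scene stay as the last step left them, time stands still between calls to the robot, and variables do not carry over. Pictures are saved under pics/ and viewed, and the job is handed in when it is done.

```bash
ls; mkdir -p pics; cat > h.py <<'E'
import numpy as np, cv2
from scipy.spatial.transform import Rotation as R
from cell import ctrl, grab_frame, order, recognise
def save(f,n,crop=None,s=1):
    im=f["img"]
    if crop: l,t,w,h=crop; im=im[t:t+h,l:l+w]
    im=cv2.resize(im,None,fx=s,fy=s,interpolation=cv2.INTER_CUBIC)
    cv2.imwrite("pics/"+n,cv2.cvtColor(im,cv2.COLOR_RGB2BGR))
def foc(f): return 200/np.tan(np.radians(f["vfov"])/2)
def w(f,u,v,z):
    d=np.array([(u-f["cx"])/foc(f),(v-f["cy"])/foc(f),1]); P=np.array(f["pose"]); d=P[:3,:3]@d; o=P[:3,3]
    return o+d*(z-o[2])/d[2]
def px(f,p):
    P=np.array(f["pose"]); c=P[:3,:3].T@(np.array(p)-P[:3,3]); return c[:2]/c[2]*foc(f)+[f["cx"],f["cy"]]
E
python3 - <<'E'
from h import *
s=ctrl.read_state();print(s)
for n in("top","side","wrist"):
    f=grab_frame(n);save(f,n+"0.png");print(n,f["vfov"],f["cx"],f["cy"],np.round(f["pose"],3).tolist(),[k for k in f])
    for t in("keeper","mould_rim","block_centre","pad_top","keeper_knob","jar_centre","brush_grip","filed_a_centre"):
        print(t,[(np.round(r["rect"]).tolist(),round(r["confidence"],2)) for r in recognise(f,t)])
E
```

```text
pics
{'clock': 0.0, 'joint_positions': array([-1.29307667e+00,  3.59502684e-01,  1.51145106e+00, -1.08593715e-05,
        1.27249720e+00, -1.15098163e-01]), 'joint_velocities': array([ 4.07752356e-04,  1.05308433e-03,  5.40509298e-04, -1.48164433e-03,
       -8.67177963e-04,  9.93308485e-05]), 'tau': array([-2.95532001e-03, -5.27621555e+01, -2.78612727e+01, -5.40592755e-04,
        1.33482760e-02, -2.88900424e-05]), 'tool_pos': array([ 229.48578995, -553.67086952,  249.447846  ]), 'tcp_rot': array([ 2.00648512,  0.40116859, -2.00681509]), 'ft_force': array([-0.57871029, -0.37720972,  0.96860296]), 'torque': array([ 0.03232146,  0.0258025 , -0.01847042]), 'grip_width': 1.0001076068459158}
top 56.41098722421449 317.2689459022163 204.88603738426428 [[-0.006, -0.995, 0.101, 437.362], [-1.0, 0.006, -0.004, -65.389], [0.004, -0.101, -0.995, 948.684], [0.0, 0.0, 0.0, 1.0]] ['img', 'vfov', 'cx', 'cy', 'pose', 'shot']
keeper [([163.0, 298.0, 61.0, 32.0], 0.96), ([337.0, 190.0, 57.0, 16.0], 0.86), ([425.0, 273.0, 39.0, 3.0], 0.64)]
mould_rim []
block_centre [([273.0, 173.0, 31.0, 27.0], 0.96),
[... 958 characters left out ...]
], 0.61)]
pad_top [([258.0, 285.0, 36.0, 24.0], 0.89)]
keeper_knob [([426.0, 264.0, 29.0, 50.0], 0.94), ([312.0, 154.0, 16.0, 26.0], 0.56)]
jar_centre [([197.0, 186.0, 27.0, 44.0], 0.7), ([339.0, 235.0, 75.0, 22.0], 0.26)]
brush_grip [([342.0, 235.0, 71.0, 18.0], 0.74)]
filed_a_centre [([211.0, 268.0, 48.0, 26.0], 0.94), ([295.0, 289.0, 42.0, 25.0], 0.3)]
wrist 59.342959385683216 318.6156146988952 199.71606133799096 [[0.383, -0.875, -0.296, 305.602], [-0.924, -0.363, -0.124, -522.204], [0.001, 0.321, -0.947, 373.659], [0.0, 0.0, 0.0, 1.0]] ['img', 'vfov', 'cx', 'cy', 'pose', 'shot']
keeper []
mould_rim []
block_centre []
pad_top []
keeper_knob []
jar_centre []
brush_grip []
filed_a_centre []
```

View pics/top0.png

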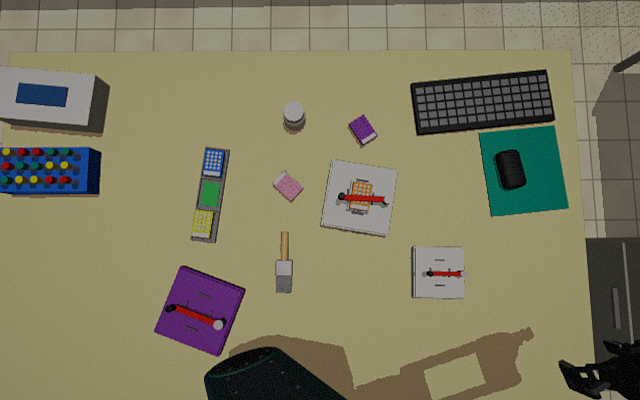

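View pics/side0.png

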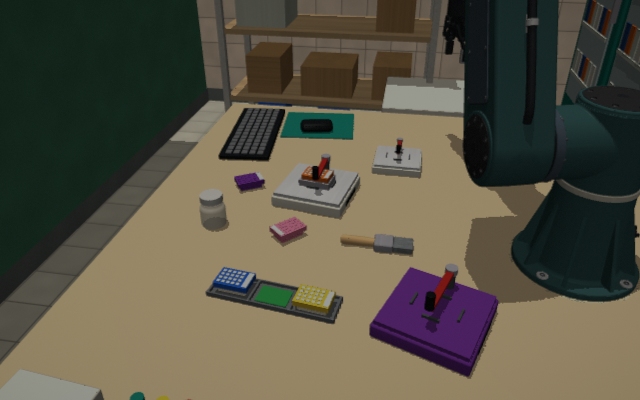

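```bash
python3 - <<'E'
from h import *
f=grab_frame("top");save(f,"topcrop.png",(300,100,180,190),3.1);save(f,"topcrop2.png",(150,90,170,150),4)
f=grab_frame("side");save(f,"sidecrop.png",(190,110,250,200),3)
E
```

```text
(no output)
```

View pics/topcrop.png

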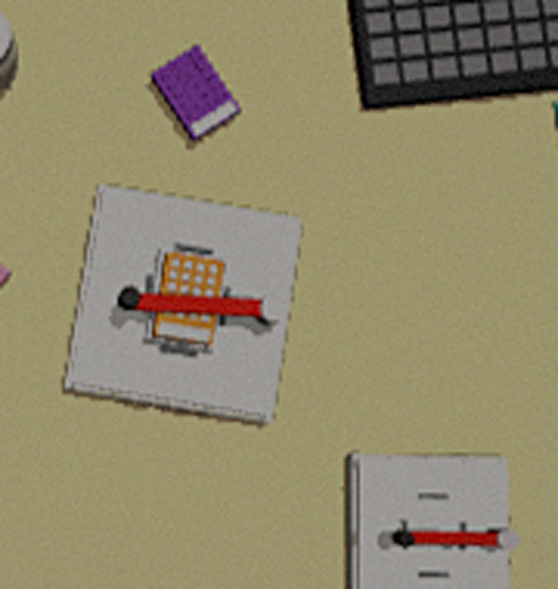

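View pics/topcrop2.png

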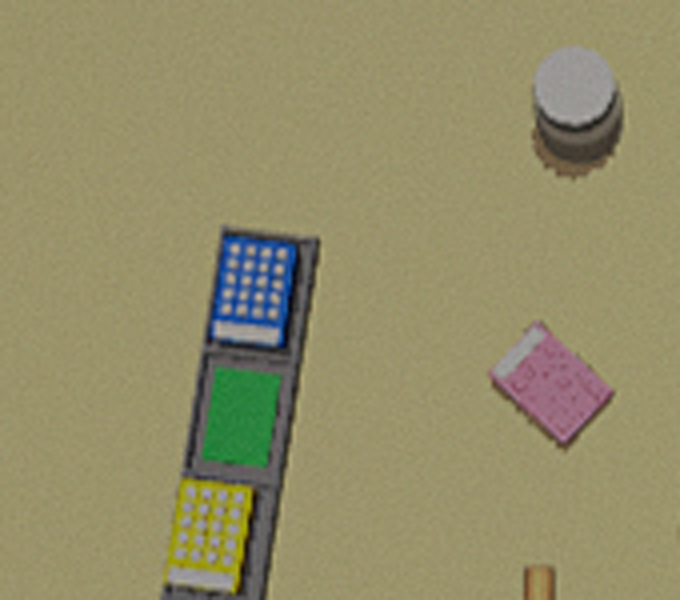

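View pics/sidecrop.png

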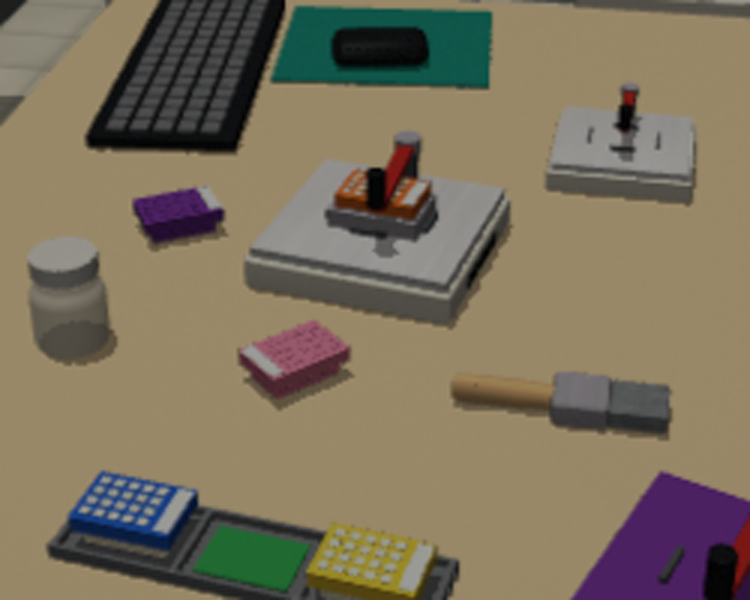

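The scene, from the top view:
- **White cooling block, centre (360,197):** it carries the orange block at (361,195), the red keeper with its knob at (341,198) and the post at (386,200).
- **Keeper look-alikes:** a smaller white station at (438,273) and a purple one at (200,310).
- **Block look-alikes:** pink at (288,186) and purple at (362,130). Blue (213,162) and yellow (202,224) are the filed blocks.
- **Empty bay:** the middle one, with the pad at (210,194).

I choose the large white station. The crop confirms orange under the larger red keeper.

```bash
python3 - <<'E'
from h import *
f=grab_frame("top")
for n,u,v,z in(("knob",341.5,196,102),("pivot",386,199,80),("block",361,195,62),("pad",210.3,194,6),("blue",213,162,28),("yellow",202,224,28),("jar",293,112,75),("pink",288,186,20)):
    print(n,w(f,u,v,z).round(0))
s=ctrl.read_state();Rm=R.from_rotvec(s["tcp_rot"]).as_matrix();print(Rm.round(3))
def plan(p,z):
    d=np.array([*p,z])-s["tool_pos"];print("shift",(Rm.T@d/1000).round(3))
plan((400,-130),250)
E
```

```text
knob [ 544. -125.  102.]
pivot [ 539. -230.   80.]
block [ 551. -174.   62.]
pad [563. 203.   6.]
blue [641. 192.  28.]
yellow [485. 215.  28.]
jar [752. -12.  75.]
pink [580.   4.  20.]
[[-0.     0.383 -0.924]
 [ 0.    -0.924 -0.383]
 [-1.    -0.    -0.   ]]
shift [ 0.    -0.327 -0.32 ]
```

```bash
python3 -m pendant '[[0,-0.228,-0.452,0.5],[0,-0.228,-0.452,0.5],[0,-0.228,-0.452,0.5],[0,-0.228,-0.452,0.5],[0,-0.228,-0.452,0.5],[0,-0.228,-0.452,0.5],[0,-0.228,-0.452,0.5],[0,-0.228,-0.452,0.5],[0,-0.228,-0.452,0.5],[0,-0.228,-0.452,0.5],[0,-0.228,-0.452,0.5],[0,-0.228,-0.452,0.5]]' -1 40
python3 -m pendant '[[0,0,-0.04,0],[0,0,-0.04,0],[0,0,-0.04,0]]'
python3 - <<'E'
from h import *
s=ctrl.read_state();print(s["tool_pos"],s["grip_width"]);Rm=R.from_rotvec(s["tcp_rot"]).as_matrix();print(Rm.round(3))
f=grab_frame("wrist");save(f,"w1.png",None,1.25);print(f["pose"].round(3).tolist())
for t in("keeper","mould_rim","block_centre","keeper_knob"):
        print(t,[(np.round(r["rect"]).tolist(),round(r["confidence"],2)) for r in recognise(f,t)])
E
```

```text
clock: 2.5
tool_pos: [552.6, -178.6, 250.5]
tcp_rot: [-2.167, 0.116, 2.166]
ft_force: [0.8, -0.9, -0.7]
grip_width: -0.0
clock: 2.75
tool_pos: [594.3, -182.3, 250.1]
tcp_rot: [-2.169, 0.114, 2.167]
ft_force: [-0.6, -0.5, -0.4]
grip_width: 0.001
[ 594.33732312 -182.31835566  250.13277607] 0.0010139911897261156
[[ 0.001 -0.104 -0.995]
 [-0.001 -0.995  0.104]
 [-1.     0.001 -0.001]]
[[-0.104, -0.942, -0.318, 676.02], [-0.995, 0.099, 0.032, -190.606], [0.001, 0.32, -0.947, 373.577], [0.0, 0.0, 0.0, 1.0]]
keeper [([481.0, 342.0, 72.0, 18.0], 0.83), ([249.0, 218.0, 149.0, 41.0], 0.65)]
mould_rim [([283.0, 178.0, 62.0, 72.0], 0.9), ([0.0, 264.0, 20.0, 56.0], 0.73)]
block_centre [([105.0, 161.0, 81.0, 68.0], 0.83), ([266.0, 0.0, 83.0, 74.0], 0.78), ([289.0, 186.0, 51.0, 66.0], 0.6)]
keeper_knob [([481.0, 341.0, 72.0, 18.0], 0.7), ([246.0, 216.0, 149.0, 40.0], 0.56)]
```

View pics/w1.png

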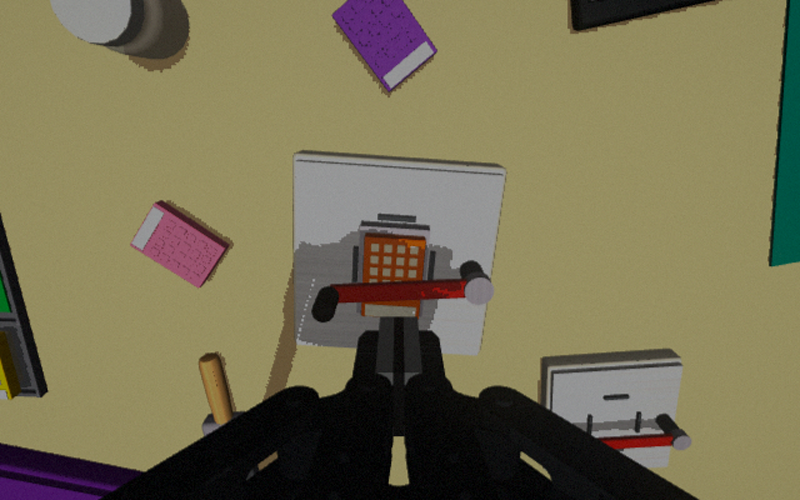

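```bash
python3 - <<'E'
from h import *
f=grab_frame("wrist");save(f,"w1c.png",(230,110,180,140),4.4)
E
```

```text
(no output)
```

View pics/w1c.png

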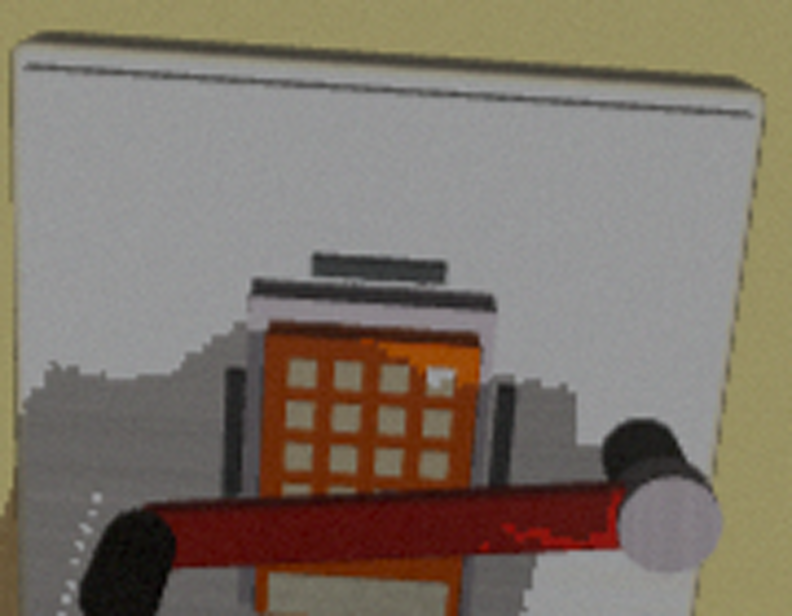

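```bash
python3 - <<'E'
from h import *
f=grab_frame("wrist")
c=lambda x,y:(230+x/4.4,110+y/4.4)
k=w(f,*c(122,583),102);print(k.round(1))
for z in(87,95,100,105,110):
    p=w(f,*c(670,523),z);print(z,p.round(1),np.linalg.norm((p-k)[:2]).round(1),np.degrees(np.arctan2(*(k-p)[[1,0]])).round(1), "diam",np.linalg.norm(w(f,*c(618,523),z)-w(f,*c(722,523),z)).round(1))
# arm far edge points, z 74
print("armmid",w(f,*c(350,535),74).round(1),w(f,*c(172,538),74).round(1),w(f,*c(600,516),74).round(1))
for q in((268,330),(480,342)):print("cass",w(f,*c(*q),62).round(1))
for q in((250,290),(495,305)):print("mould",w(f,*c(*q),50).round(1))
for q in((15,42),(765,92)):print("cool",w(f,*c(*q),35).round(1))
E
```

```text
[ 548.8 -126.7  102. ]
87 [ 543.2 -235.2   87. ] 108.7 87.0 diam 21.0
95 [ 546.8 -234.    95. ] 107.4 88.9 diam 20.4
100 [ 549.1 -233.3  100. ] 106.6 90.1 diam 20.1
105 [ 551.3 -232.5  105. ] 105.9 91.4 diam 19.7
110 [ 553.6 -231.8  110. ] 105.2 92.6 diam 19.3
armmid [ 541.8 -169.7   74. ] [ 545.2 -132.1   74. ] [ 540.5 -222.6   74. ]
cass [ 585.1 -157.1   62. ]
cass [ 577.7 -201.2   62. ]
mould [ 591.1 -153.1   50. ]
mould [ 582.  -205.5   50. ]
cool [ 647.3 -108.5   35. ]
cool [ 619.2 -268.6   35. ]
```

```bash
python3 -m pendant '[[0.03,-0.040,0.013,0],[0.07,-0.051,0.017,0],[0.11,-0.051,0.017,0],[0.14,-0.051,0.017,0],[0.15,-0.051,0.017,0],[0.15,-0.051,0.017,0],[0.15,-0.051,0.017,0]]'
python3 - <<'E'
from h import *
s=ctrl.read_state();print(s["tool_pos"],s["joint_positions"].round(2),s["ft_force"].round(1));Rm=R.from_rotvec(s["tcp_rot"]).as_matrix()
f=grab_frame("wrist");save(f,"w2.png",None,1.25)
P=np.array([540.5,-234])
for a in range(68,164,8):
    a=min(a,160);p=np.array([*(P+112*np.array([np.cos(np.radians(a)),np.sin(np.radians(a))])),s["tool_pos"][2]])
    print(a,(Rm.T@(p-s["tool_pos"])/1000).round(3),-round(np.radians(a-68),2))
E
```

```text
clock: 3.68
tool_pos: [580.6, -131.6, 101.6]
tcp_rot: [-2.166, 0.119, 2.165]
ft_force: [-0.4, 0.6, 1.0]
grip_width: 0.003
[ 580.60451557 -131.56218416  101.58758179] [-0.34  0.52  1.67 -0.    0.95  1.34] [-0.4  0.6  1. ]
68 [ 0.    -0.002 -0.002] -0.0
76 [-0.    -0.005  0.014] -0.14
84 [-0.    -0.006  0.029] -0.28
92 [-0.    -0.005  0.045] -0.42
100 [-0.    -0.001  0.06 ] -0.56
108 [-0.     0.004  0.075] -0.7
116 [-0.     0.011  0.088] -0.84
124 [-0.     0.021  0.101] -0.98
132 [-0.     0.032  0.112] -1.12
140 [-0.     0.044  0.122] -1.26
148 [-0.     0.058  0.13 ] -1.4
156 [-0.     0.072  0.135] -1.54
```

View pics/w2.png

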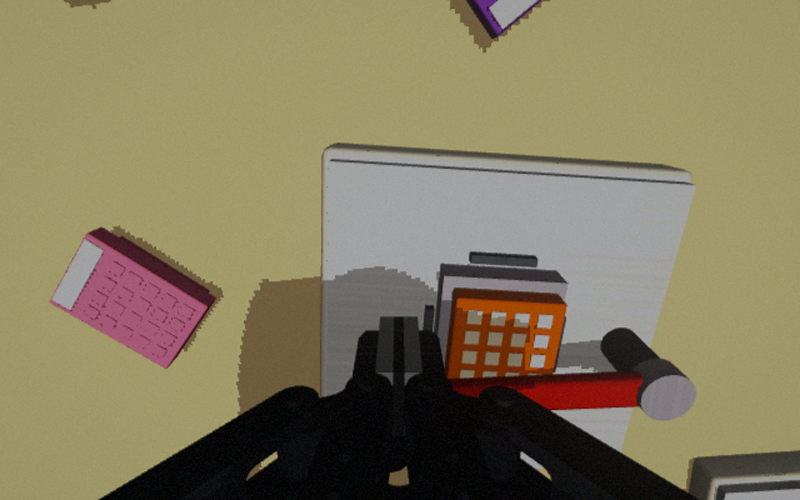

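```bash
python3 -m pendant '[[0,-0.005,0.010,-0.1],[0,-0.006,0.022,-0.2],[0,-0.006,0.033,-0.3],[0,-0.005,0.045,-0.41],[0,-0.003,0.056,-0.51],[0,0.001,0.067,-0.62],[0,0.006,0.078,-0.72],[0,0.011,0.088,-0.83],[0,0.018,0.098,-0.93],[0,0.026,0.107,-1.04],[0,0.035,0.115,-1.15],[0,0.044,0.122,-1.26]]'
python3 - <<'E'
from h import *
s=ctrl.read_state();print(s["tool_pos"],s["joint_positions"].round(2),s["ft_force"].round(1));Rm=R.from_rotvec(s["tcp_rot"]).as_matrix()
f=grab_frame("wrist");save(f,"w3.png",None,1.25)
f=grab_frame("top");save(f,"t3.png",(280,130,180,150),4)
P=np.array([540.5,-234])
for a in range(140,166,5):
    p=np.array([*(P+112*np.array([np.cos(np.radians(a)),np.sin(np.radians(a))])),s["tool_pos"][2]])
    print(a,(Rm.T@(p-s["tool_pos"])/1000).round(3),-round(np.radians(a-140),2))
E
```

```text
clock: 4.73
tool_pos: [456.7, -163.4, 104.9]
tcp_rot: [1.51, 0.977, -1.502]
ft_force: [-0.0, 1.8, 0.8]
grip_width: 0.002
[ 456.7039975  -163.3915844   104.94729468] [-0.49  0.39  1.92  0.    0.83 -0.07] [-0.   1.8  0.8]
140 [-0.    -0.002 -0.   ] -0.0
145 [-0.    -0.005  0.009] -0.09
150 [-0.    -0.006  0.019] -0.17
155 [-0.    -0.007  0.028] -0.26
160 [-0.    -0.007  0.038] -0.35
165 [-0.    -0.006  0.048] -0.44
```

View pics/w3.png

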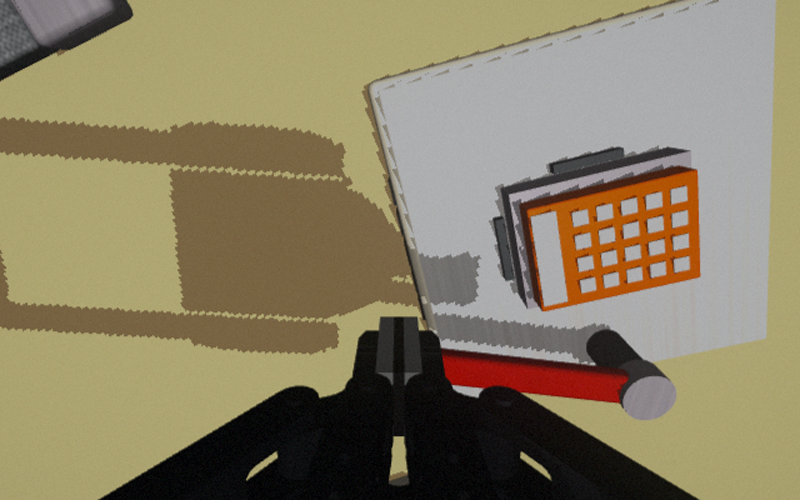

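View pics/t3.png

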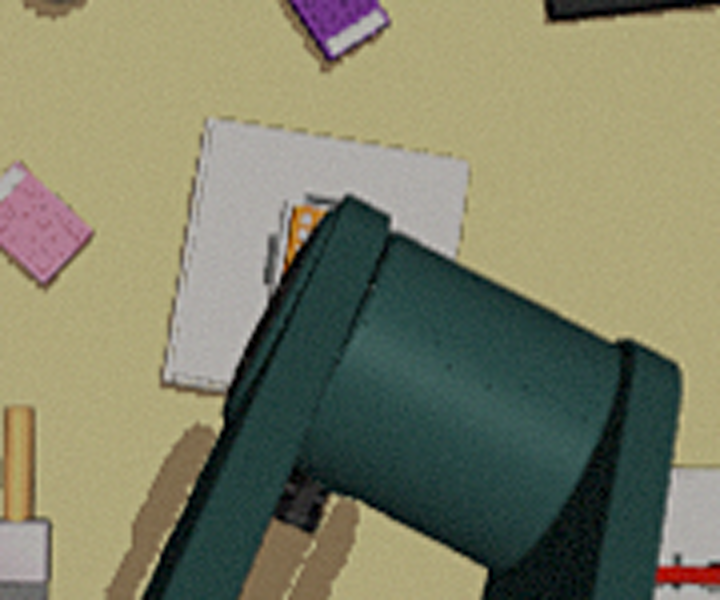

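The wrist view shows the arm swung most of the way: knob at the fingers (395,380), post at (648,395). It also shows the block uncovered and the mould still seated. I'll carry on along the arc.

```bash
python3 -m pendant '[[0.003,-0.005,0.009,-0.09],[0.003,-0.006,0.019,-0.17],[0.003,-0.007,0.028,-0.26],[0.003,-0.007,0.036,-0.34],[0.003,-0.006,0.041,-0.38],[0.003,-0.006,0.041,-0.38]]'
python3 - <<'E'
from h import *
s=ctrl.read_state();print(s["tool_pos"],s["joint_positions"].round(2),s["ft_force"].round(1));Rm=R.from_rotvec(s["tcp_rot"]).as_matrix();print(Rm.round(3))
f=grab_frame("wrist");save(f,"w4.png",None,1.25)
E
```

```text
clock: 5.33
tool_pos: [435.9, -200.6, 103.3]
tcp_rot: [1.242, 1.177, -1.236]
ft_force: [0.4, 1.3, -0.4]
grip_width: -0.0
[ 435.94847364 -200.6377943   103.25023689] [-0.58  0.38  1.93  0.    0.81 -0.53] [ 0.4  1.3 -0.4]
[[ 0.01   0.999 -0.044]
 [-0.006 -0.044 -0.999]
 [-1.     0.011  0.005]]
```

View pics/w4.png

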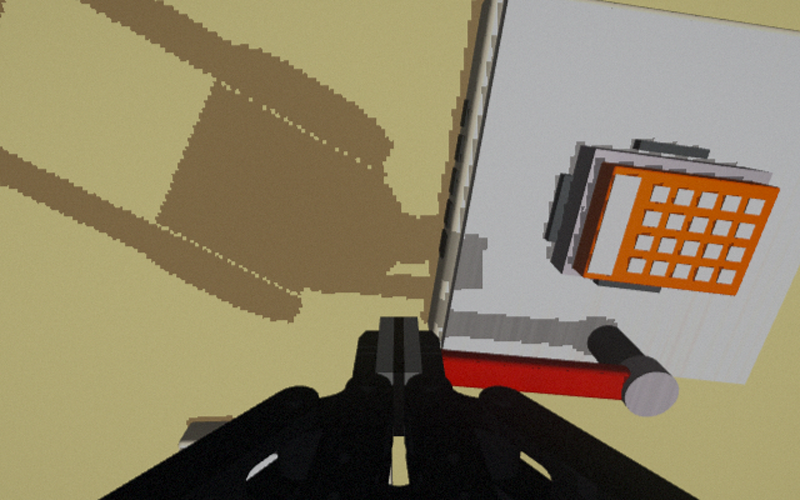

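```bash
python3 -m pendant '[[0,0,-0.03,0],[-0.03,0,-0.04,0],[-0.07,0,-0.04,0.12],[-0.11,0.02,-0.04,0.24],[-0.15,0.05,-0.035,0.36],[-0.16,0.09,-0.03,0.48],[-0.16,0.13,-0.03,0.6],[-0.16,0.16,-0.03,0.72],[-0.16,0.163,-0.03,0.84],[-0.16,0.163,-0.03,0.96],[-0.16,0.163,-0.03,1.08],[-0.16,0.163,-0.03,1.2]]'
python3 -m pendant '[[0,0,0,0.12],[0,0,0,0.24],[0,0,0,0.36],[0,0,0,0.48],[0,0,0,0.5],[0,0,0,0.5],[0,0,0,0.5]]' 1
python3 - <<'E'
from h import *
s=ctrl.read_state();print(s["tool_pos"],s["joint_positions"].round(2),s["ft_force"].round(1));Rm=R.from_rotvec(s["tcp_rot"]).as_matrix();print(Rm.round(3))
f=grab_frame("wrist");save(f,"w5.png",None,1.25)
E
```

```text
clock: 6.38
tool_pos: [599.5, -176.1, 265.3]
tcp_rot: [2.058, 0.319, -2.037]
ft_force: [0.4, -0.7, 0.2]
grip_width: 0.002
clock: 6.97
tool_pos: [599.9, -175.8, 265.8]
tcp_rot: [-2.142, 0.199, 2.115]
ft_force: [-0.1, 0.0, -0.2]
grip_width: 0.974
[ 599.86699896 -175.80599673  265.7888344 ] [-0.39  0.38  1.44 -0.    1.31  1.36] [-0.1  0.  -0.2]
[[ 0.012 -0.181 -0.983]
 [-0.006 -0.984  0.181]
 [-1.     0.004 -0.013]]
```

View pics/w5.png

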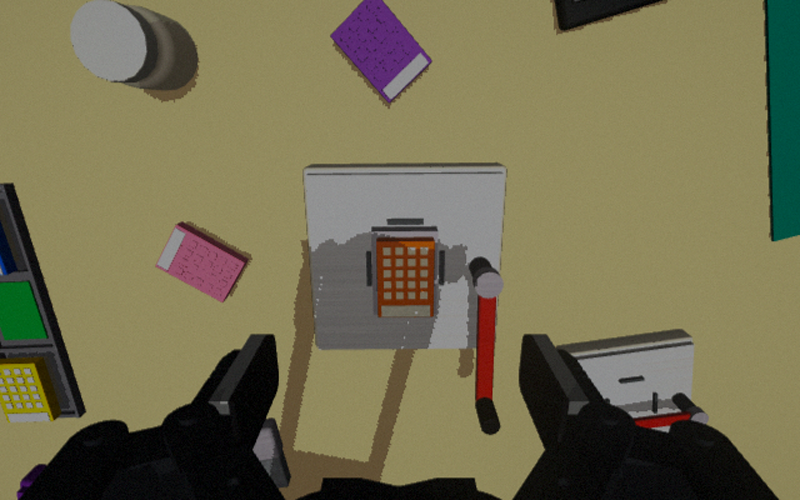

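```bash
cat >> h.py <<'E'
def orange(f,z=62,h=(4,16),roi=None,dbg=False):
    hsv=cv2.cvtColor(f["img"],cv2.COLOR_RGB2HSV)
    m=cv2.inRange(hsv,(h[0],150,60),(h[1],255,255))
    m=cv2.morphologyEx(m,cv2.MORPH_CLOSE,np.ones((7,7)))
    n,l,st,c=cv2.connectedComponentsWithStats(m)
    i=1+np.argmax(st[1:,4]);ys,xs=np.where(l==i);print("px",st[i])
    P=np.array([w(f,x,y,z)[:2] for x,y in zip(xs,ys)]).astype(np.float32)
    return cv2.minAreaRect(P)
E
python3 - <<'E'
from h import *
s=ctrl.read_state();T=s["tool_pos"]
f=grab_frame("wrist");save(f,"w5c.png",(280,170,130,130),4.5)
k=w(f,488/1.25,415/1.25,102);p=w(f,488/1.25,285/1.25,100);print(k,p,np.degrees(np.arctan2(*(k-p)[[1,0]])),np.linalg.norm((k-p)[:2]))
print(orange(f))
E
```

```text
[ 439.65003475 -219.09658461  102.        ] [ 548.66393743 -232.4372384   100.        ] 173.02307862697674 109.82715520501758
px [ 301  190   47   64 2445]
((549.81396484375, -173.0940704345703), (45.49613952636719, 67.56918334960938), 80.11317443847656)
```

View pics/w5c.png

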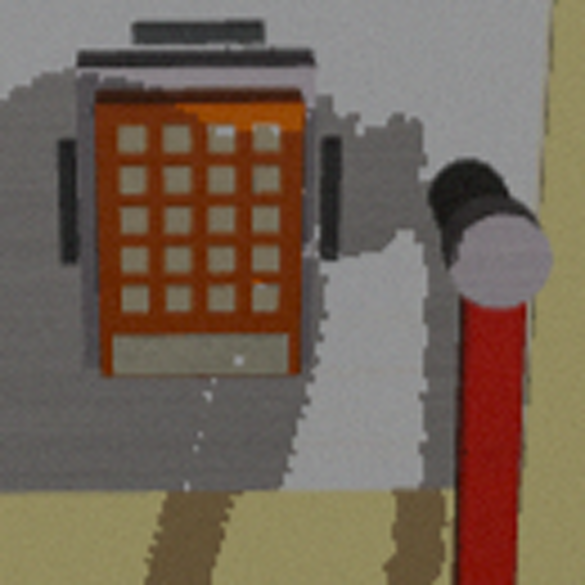

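```bash
python3 - <<'E'
from h import *
s=ctrl.read_state();T=s["tool_pos"];Rm=R.from_rotvec(s["tcp_rot"]).as_matrix();print(T,Rm.round(3))
for z in(130,85):print((Rm.T@(np.array([549.2,-173,z])-T)).round(1))
E
python3 -m pendant '[[0.03,0.006,0.035,0],[0.06,0.006,0.052,-0.008],[0.095,0.006,0.052,-0.008],[0.13,0.006,0.052,-0.008],[0.135,0.006,0.052,-0.008],[0.135,0.006,0.052,-0.008]]' 0.41
python3 - <<'E'
from h import *
s=ctrl.read_state();T=s["tool_pos"];Rm=R.from_rotvec(s["tcp_rot"]).as_matrix();print(T,Rm.round(3),s["grip_width"])
for z in(85,75):print((Rm.T@(np.array([549.2,-173,z])-T)).round(1))
f=grab_frame("wrist");save(f,"w6.png",None,1.25)
E
```

```text
[ 599.7061225  -175.95155951  265.53821797] [[ 0.012 -0.181 -0.983]
 [-0.006 -0.983  0.181]
 [-1.     0.004 -0.013]]
[134.9   5.7  51.9]
[179.9   5.6  52.5]
clock: 7.57
tool_pos: [547.4, -172.5, 128.1]
tcp_rot: [-2.14, 0.189, 2.124]
ft_force: [-0.2, 0.5, -0.0]
grip_width: 0.708
[ 547.43348401 -172.53640721  128.05683717] [[ 0.007 -0.173 -0.985]
 [-0.004 -0.985  0.173]
 [-1.     0.003 -0.008]] 0.7075868738775789
[43.1  0.  -1.5]
[53.1  0.  -1.4]
```

View pics/w6.png

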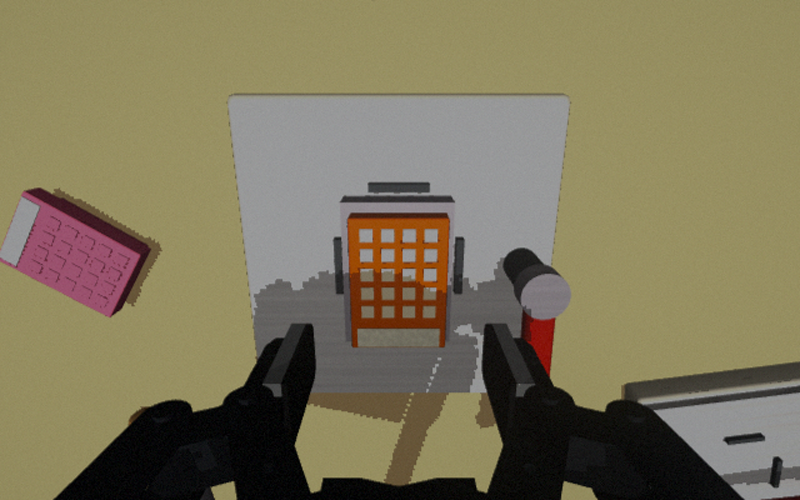

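```bash
python3 - <<'E'
from h import *
f=grab_frame("wrist");print(orange(f))
g=grab_frame("top");save(g,"t6.png",(300,130,180,150),4)
q=grab_frame("side");save(q,"s6.png",(250,100,150,130),5)
for z in(95,100,105,110):print(z,w(f,546/1.25,297/1.25,z).round(1))
print(px(g,(549,-173,62)),px(q,(549,-173,62)))
E
```

```text
px [ 278  173   80  106 5032]
((549.638671875, -172.94882202148438), (45.506675720214844, 67.0201416015625), 80.12117767333984)
95 [ 548.  -232.6   95. ]
100 [ 550.5 -231.2  100. ]
105 [ 553.  -229.7  105. ]
110 [ 555.6 -228.3  110. ]
[360.543439   195.78990139] [316.38292871 172.42441378]
```

View pics/s6.png

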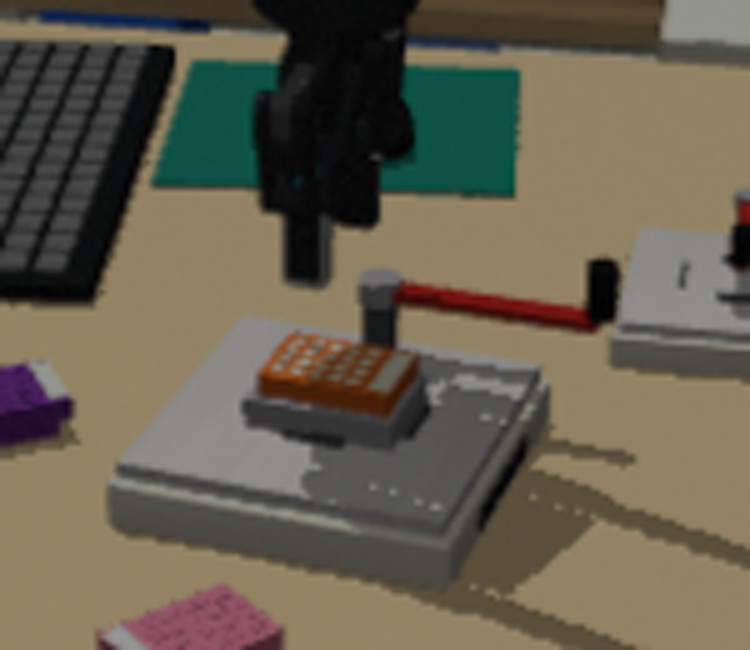

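```bash
python3 - <<'E'
from h import *
q=grab_frame("side")
for z in(105,109,113,117,121):print(z,px(q,(553,-136,z)).round(1),(px(q,(553,-136,z))-[250,100])*5)
E
```

```text
105 [311.8 163.2] [308.85385576 316.0682953 ]
109 [311.8 161.6] [308.77896442 308.24926402]
113 [311.7 160.1] [308.70381447 300.40323224]
117 [311.7 158.5] [308.62840457 292.53005985]
121 [311.7 156.9] [308.55273336 284.62960579]
```

```bash
python3 -m pendant '[[0.03,0,-0.001,0],[0.05,0,-0.001,0],[0.058,0,-0.001,0],[0.058,0,-0.001,0],[0.058,0,-0.001,0]]' 0.3
python3 - <<'E'
from h import *
s=ctrl.read_state();T=s["tool_pos"];print(T,s["ft_force"].round(1),s["grip_width"])
f=grab_frame("wrist");save(f,"w7.png",(200,120,240,180),3.3)
q=grab_frame("side");save(q,"s7.png",(280,130,80,70),8)
E
```

```text
clock: 8.23
tool_pos: [553.2, -174.7, 74.9]
tcp_rot: [-2.151, 0.193, 2.115]
ft_force: [0.2, -0.5, -0.2]
grip_width: 0.652
[ 553.22579846 -174.73308147   74.92866659] [ 0.2 -0.5 -0.2] 0.6520757808633495
```

View pics/w7.png

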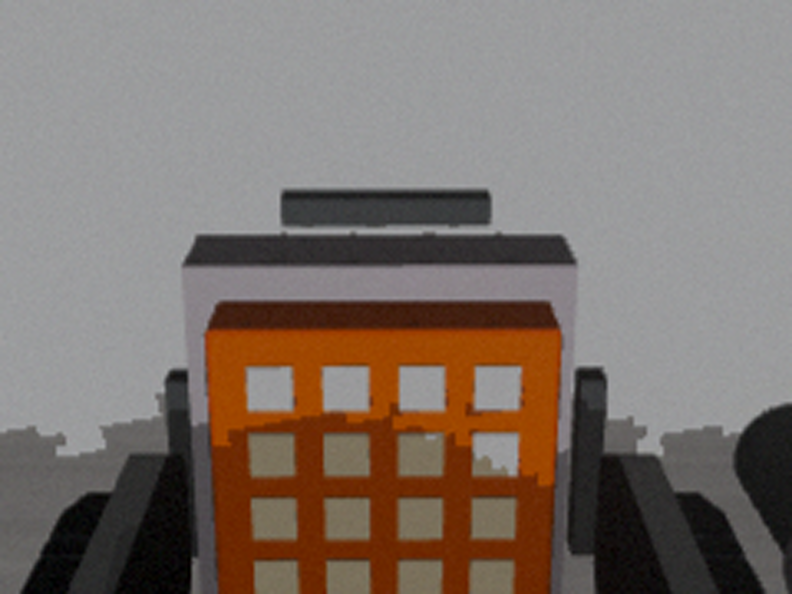

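View pics/s7.png

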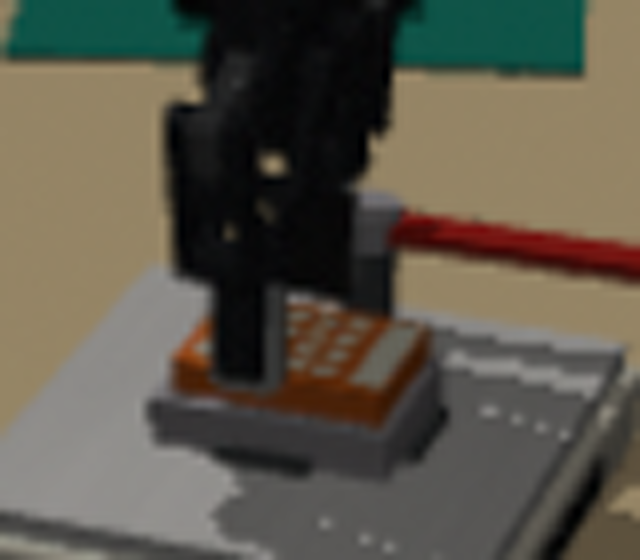

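```bash
python3 - <<'E'
from h import *
for i in range(4):
    q=grab_frame("side");s=ctrl.read_state();T=s["tool_pos"];print(T,s["joint_velocities"].round(3).max())
Rm=R.from_rotvec(s["tcp_rot"]).as_matrix();print(Rm.round(3))
wd=85*.65/2
for z in(55,60,65):
    p=T-Rm[:,1]*(wd+14);p[2]=z;print(z,p.round(1),(px(q,p)-[280,130])*8)
L=np.array([.985,-.172]);W=np.array([.172,.985])
for a in(-33,33):
    for z in(50,62):
        p=np.array([*(np.array([549.2,-173])+a*L+23*W),z]);print(a,z,(px(q,p)-[280,130])*8)
print((Rm.T@(np.array([549.2,-173,70])-T)).round(1))
E
```

```text
[ 553.78811648 -175.01407149   75.60516235] 0.005
[ 553.68758752 -174.97705117   75.48755172] 0.005
[ 553.51526483 -174.90817181   75.35218103] 0.008
[ 553.35144787 -174.82752078   75.10329994] 0.005
[[ 0.017 -0.173 -0.985]
 [-0.008 -0.985  0.173]
 [-1.     0.005 -0.018]]
55 [ 560.6 -133.8   55. ] [228.79035729 420.00551162]
60 [ 560.6 -133.8   60. ] [228.58999638 405.00638921]
65 [ 560.6 -133.8   65. ] [228.38878761 389.94379538]
-33 50 [369.74776802 428.17873526]
-33 62 [369.98065486 392.30220492]
33 50 [159.96282093 391.81927294]
33 62 [159.14781397 356.31578994]
[ 5.  -1.1  4.5]
```

```bash
python3 -m pendant '[[0.003,-0.001,0.0045,0],[0.003,-0.001,0.0045,0],[0.003,-0.001,0.0045,0],[0.003,-0.001,0.0045,0],[0.003,-0.001,0.0045,0],[0.003,-0.001,0.0045,0]]'
python3 - <<'E'
from h import *
f=grab_frame("wrist");save(f,"w8.png",(200,120,240,180),3.3)
s=ctrl.read_state();T=s["tool_pos"];print(T);Rm=R.from_rotvec(s["tcp_rot"]).as_matrix();print(Rm[:,0].round(3))
c=lambda x,y:(200+x/3.3,120+y/3.3)
for q in((207,330),(560,330)):p=w(f,*c(*q),62);print(p.round(1))
for q in((183,265),(577,265)):p=w(f,*c(*q),50);print("mould",p.round(1))
E
```

```text
clock: 9.03
tool_pos: [549.2, -173.1, 72.0]
tcp_rot: [-2.153, 0.193, 2.115]
ft_force: [-0.3, 0.8, -0.4]
grip_width: 0.65
[ 549.21203787 -173.13077875   72.03206799]
[ 0.017 -0.008 -1.   ]
[ 581.1 -155.5   62. ]
[ 573.4 -198.7   62. ]
mould [ 586.5 -151.6   50. ]
mould [ 577.3 -203.3   50. ]
```

View pics/w8.png

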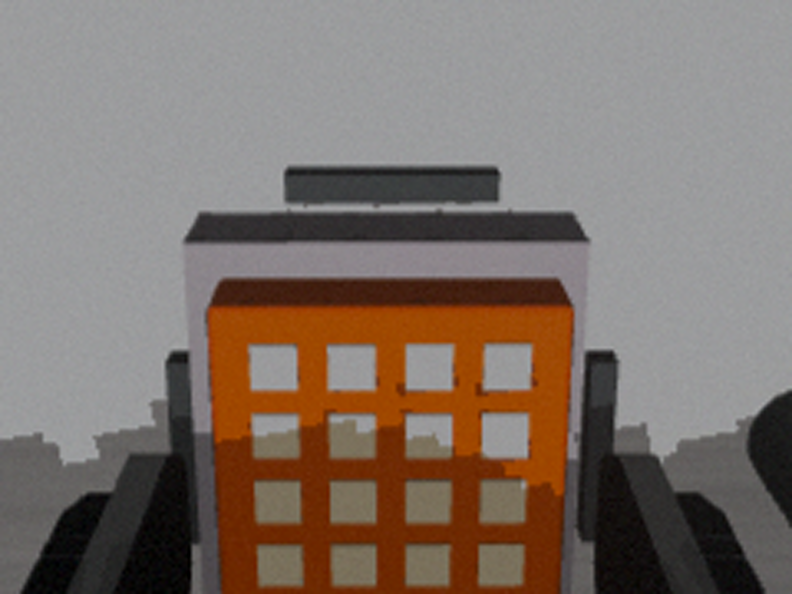

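```bash
python3 -m pendant '[[0.003,0,-0.001,0],[0.005,0,-0.001,0],[0.005,0,-0.001,0],[0.005,0,-0.001,0],[0.005,0,-0.001,0]]'
python3 - <<'E'
from h import *
f=grab_frame("wrist");save(f,"w9.png",(200,120,240,180),3.3)
q=grab_frame("side");save(q,"s9.png",(280,130,80,70),8)
s=ctrl.read_state();T=s["tool_pos"];print(T,s["ft_force"].round(1))
E
```

```text
clock: 9.5
tool_pos: [550.3, -173.3, 66.9]
tcp_rot: [-2.152, 0.193, 2.115]
ft_force: [-0.9, -1.3, -0.2]
grip_width: 0.649
[ 550.29593429 -173.35108301   67.05371635] [0.  1.  0.3]
```

View pics/s9.png

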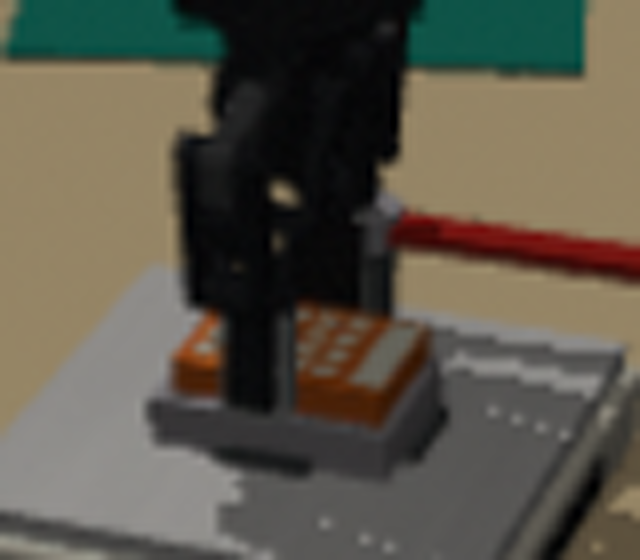

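View pics/w9.png

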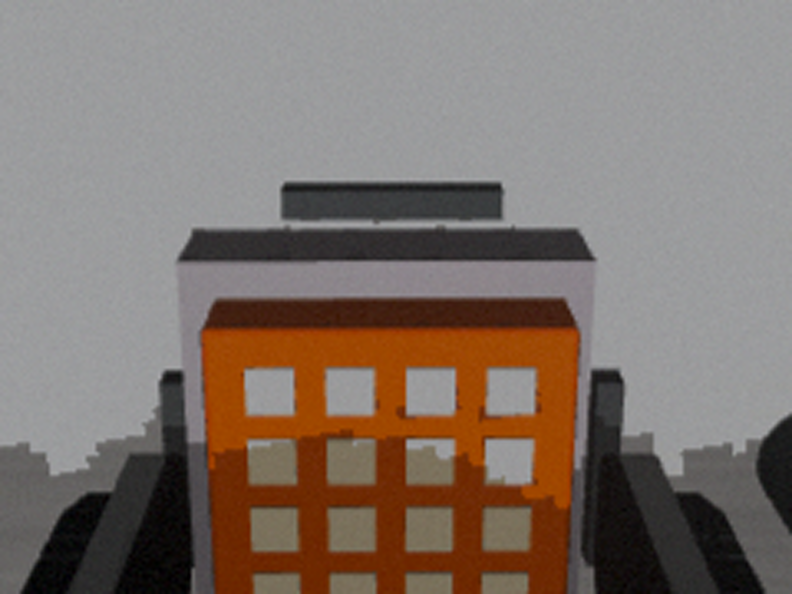

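```bash
python3 -m pendant '[[0,0,0,0],[0,0,0,0],[0,0,0,0],[0,0,0,0],[0,0,0,0],[0,0,0,0],[0,0,0,0],[0,0,0,0]]' -1 30
python3 - <<'E'
from h import *
q=grab_frame("side");save(q,"s10.png",(280,130,80,70),8)
f=grab_frame("wrist");save(f,"w10.png",(200,120,240,180),3.3)
s=ctrl.read_state();T=s["tool_pos"];print(T,s["ft_force"].round(1),s["grip_width"]*85);Rm=R.from_rotvec(s["tcp_rot"]).as_matrix();print(Rm.round(3).tolist(),(Rm.T@[0,0,1]).round(3))
E
```

```text
clock: 10.27
tool_pos: [550.4, -173.4, 67.3]
tcp_rot: [-2.153, 0.194, 2.114]
ft_force: [-1.0, 1.1, 5.7]
grip_width: 0.53
[ 550.43138753 -173.40434642   67.32126057] [-0.6  0.6  5.8] 45.2875448093468
[[0.018, -0.173, -0.985], [-0.009, -0.985, 0.173], [-1.0, 0.005, -0.019]] [-1.     0.005 -0.019]
```

View pics/s10.png

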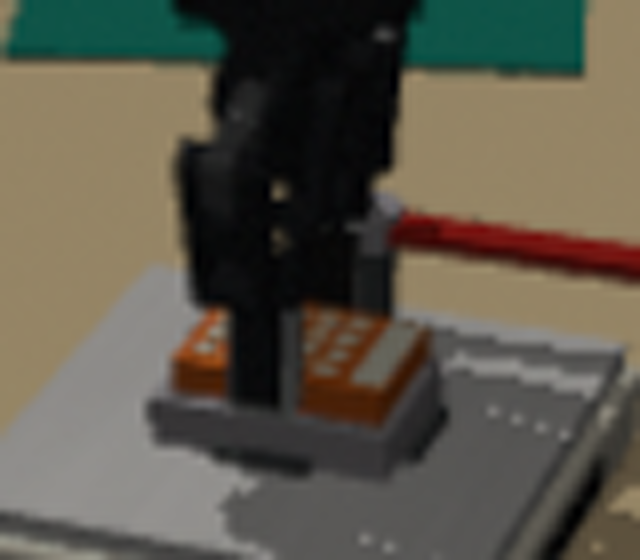

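View pics/w10.png

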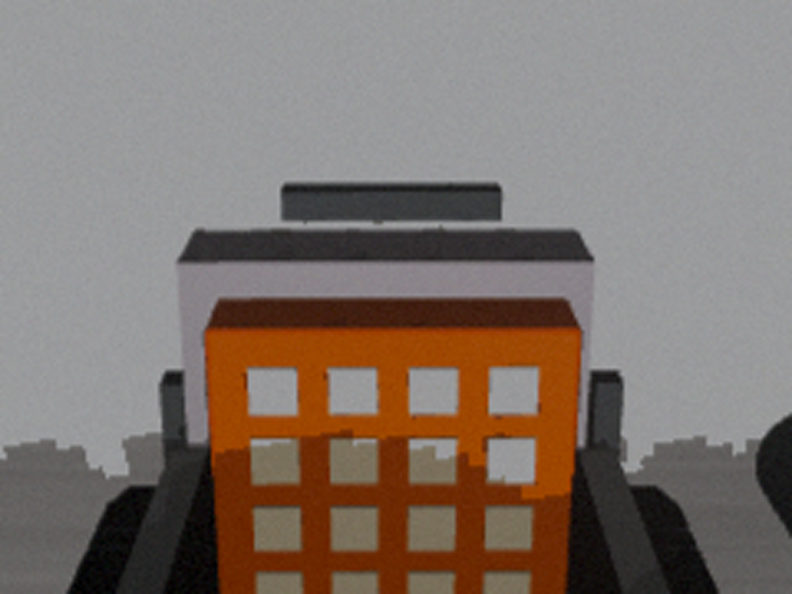

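```bash
python3 -m pendant '[[-0.002,0,0,0],[-0.005,0,0,0],[-0.008,0,0,0],[-0.011,0,0,0],[-0.014,0,0,0],[-0.017,0,-0.0002,0],[-0.020,0,-0.0003,0],[-0.023,0,-0.0004,0],[-0.026,0,-0.0005,0]]'
python3 - <<'E'
from h import *
f=grab_frame("wrist");save(f,"w11.png",None,1.25)
q=grab_frame("side");save(q,"s11.png",(280,110,80,80),7)
s=ctrl.read_state();T=s["tool_pos"];print(T,s["ft_force"].round(1),s["grip_width"]*85);Rm=R.from_rotvec(s["tcp_rot"]).as_matrix();print(Rm.round(3).tolist(),(Rm.T@[0,0,1]).round(3))
E
```

```text
clock: 11.12
tool_pos: [550.5, -173.3, 93.7]
tcp_rot: [-2.153, 0.194, 2.114]
ft_force: [1.7, 0.9, -0.4]
grip_width: 0.527
[ 550.86426938 -173.44406246   93.93817983] [ 0.6  0.2 -0.8] 44.89130495848714
[[0.018, -0.173, -0.985], [-0.009, -0.985, 0.173], [-1.0, 0.006, -0.02]] [-1.     0.006 -0.02 ]
```

View pics/w11.png

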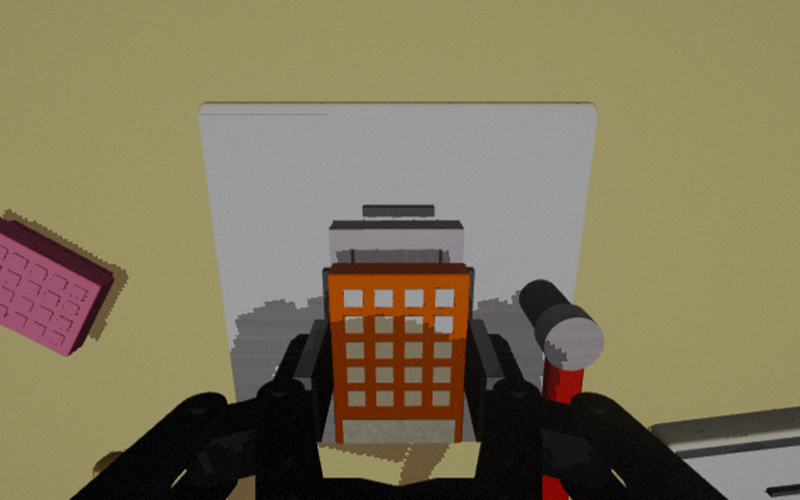

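View pics/s11.png

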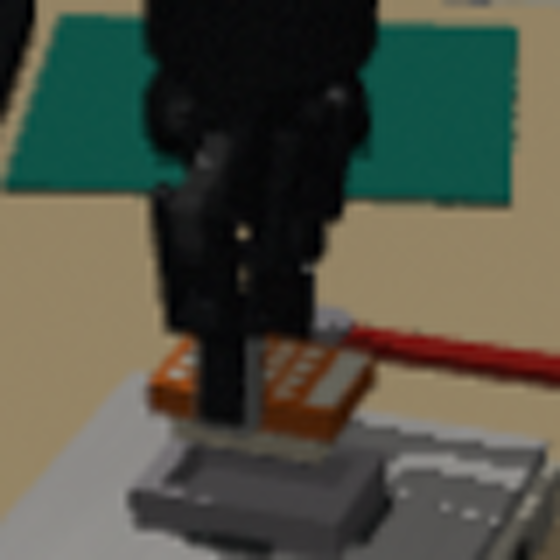

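```bash
python3 -m pendant '[[-0.02,0,0,0],[-0.05,0,-0.001,0],[-0.08,-0.01,0.003,0],[-0.1,-0.04,0.016,0],[-0.11,-0.075,0.03,0],[-0.11,-0.11,0.044,0],[-0.11,-0.145,0.058,0],[-0.11,-0.18,0.072,0],[-0.11,-0.215,0.086,0],[-0.11,-0.25,0.1,0],[-0.11,-0.285,0.114,0],[-0.11,-0.32,0.128,0]]'
python3 -m pendant '[[0,-0.025,0.01,0],[0,-0.04,0.017,0],[0,-0.043,0.018,0],[0,-0.043,0.018,0],[0,-0.043,0.018,0],[0,-0.043,0.018,0]]'
python3 - <<'E'
from h import *
f=grab_frame("wrist");save(f,"w12.png",None,1.25)
s=ctrl.read_state();T=s["tool_pos"];print(T,s["ft_force"].round(1),s["grip_width"]*85,s["joint_positions"].round(2));Rm=R.from_rotvec(s["tcp_rot"]).as_matrix();print(Rm.round(3).tolist())
E
```

```text
clock: 12.22
tool_pos: [477.3, 166.5, 199.6]
tcp_rot: [-2.154, 0.194, 2.113]
ft_force: [0.4, 0.8, -0.7]
grip_width: 0.526
clock: 12.72
tool_pos: [467.3, 210.9, 199.0]
tcp_rot: [-2.154, 0.195, 2.113]
ft_force: [-0.3, 0.2, -1.1]
grip_width: 0.527
[467.36695739 210.81310384 198.95622097] [ 0.6 -0.8 -1.3] 45.15854767864938 [ 0.3   0.28  1.77 -0.02  1.07  2.05]
[[0.019, -0.175, -0.984], [-0.009, -0.985, 0.174], [-1.0, 0.006, -0.02]]
```

View pics/w12.png

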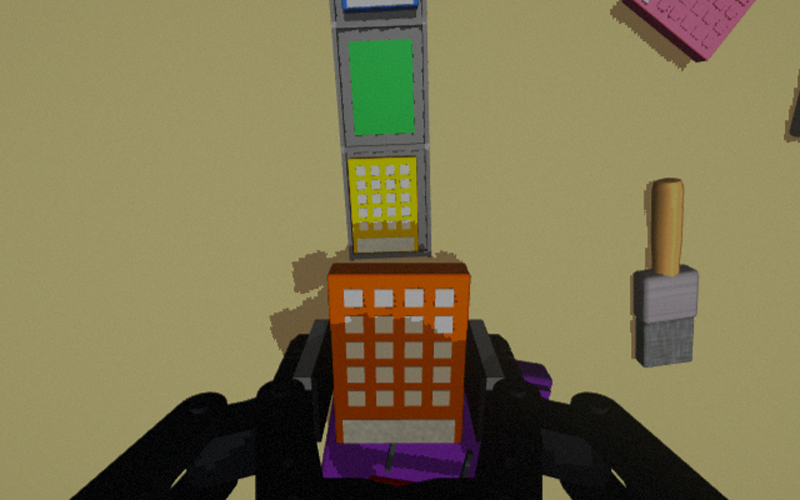

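```bash
cat >> h.py <<'E'
def pad(f):
    r=orange(f,6,(50,75));return r
E
python3 - <<'E'
from h import *
f=grab_frame("wrist")
s=ctrl.read_state();T=s["tool_pos"];Rm=R.from_rotvec(s["tcp_rot"]).as_matrix()
print("pad",pad(f));print("block",orange(f,T[2]-5.3),T)
# yellow check
print("yel",orange(f,28,(22,34)))
save(f,"w12c.png",(260,0,90,210),3)
E
```

```text
px [ 279   32   52   76 3642]
pad ((562.1849365234375, 204.23489379882812), (41.61845779418945, 59.47789764404297), 82.27489471435547)
px [ 262  210  114  145 9898]
block ((467.28765869140625, 210.8590545654297), (45.582740783691406, 68.86133575439453), 79.97266387939453) [467.40060878 210.84932115 199.0054083 ]
px [ 278  125   57   78 2713]
yel ((486.461669921875, 216.67996215820312), (45.858646392822266, 66.2117691040039), 81.89032745361328)
```

View pics/w12c.png

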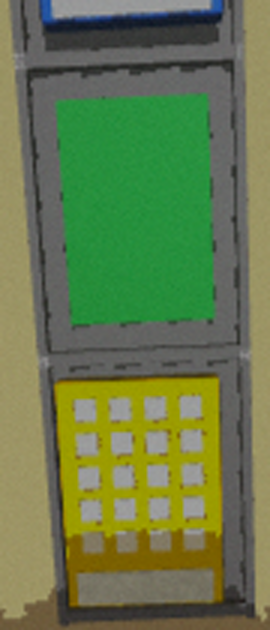

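```bash
python3 - <<'E'
from h import *
f=grab_frame("wrist");save(f,"w12d.png",(250,195,140,170),4)
s=ctrl.read_state();T=s["tool_pos"]
L=np.array([.985,-.174])
for z in(T[2]-5.3,):
  a=w(f,399/1.25,219.5,z)[:2]-T[:2];b=w(f,399/1.25,354.5,z)[:2]-T[:2];print(a@L,b@L,(a+b)@L/2)
E
```

```text
30.323681918171662 -34.916871555314 -2.296594818571171
```

View pics/w12d.png

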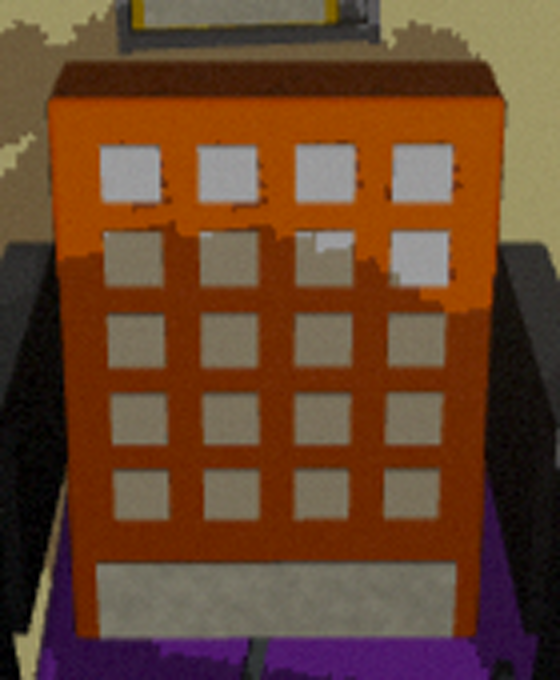

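```bash
python3 -m pendant '[[0,-0.004,-0.03,-0.01],[0.01,-0.008,-0.06,-0.02],[0.03,-0.011,-0.085,-0.04],[0.06,-0.011,-0.094,-0.04],[0.09,-0.011,-0.094,-0.04],[0.115,-0.011,-0.094,-0.04],[0.12,-0.011,-0.094,-0.04],[0.12,-0.011,-0.094,-0.04],[0.12,-0.011,-0.094,-0.04],[0.12,-0.011,-0.094,-0.04],[0.12,-0.011,-0.094,-0.04]]'
python3 - <<'E'
from h import *
f=grab_frame("wrist");save(f,"w13.png",None,1.25)
t=grab_frame("top");save(t,"t13.png",(150,110,140,150),4)
q=grab_frame("side");save(q,"s13.png",(190,200,180,130),4.4)
s=ctrl.read_state();T=s["tool_pos"];print(T,s["ft_force"].round(1),s["grip_width"]*85);Rm=R.from_rotvec(s["tcp_rot"]).as_matrix();print(Rm.round(3).tolist())
print((Rm.T@(np.array([564.5,203.9,45])-T)).round(1))
E
```

```text
clock: 13.78
tool_pos: [565.5, 204.6, 82.8]
tcp_rot: [-2.179, 0.154, 2.13]
ft_force: [0.3, 1.2, -0.9]
grip_width: 0.528
[564.77928687 204.5149204   82.1697489 ] [ 0.5  0.3 -0.8] 45.21607559105411
[[0.021, -0.135, -0.991], [-0.009, -0.991, 0.135], [-1.0, 0.006, -0.022]]
[37.2  0.4  1. ]
```

View pics/w13.png

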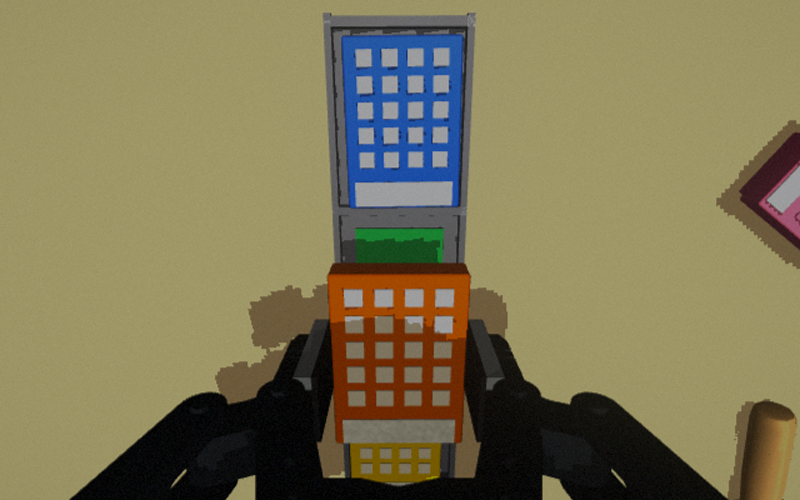

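View pics/s13.png

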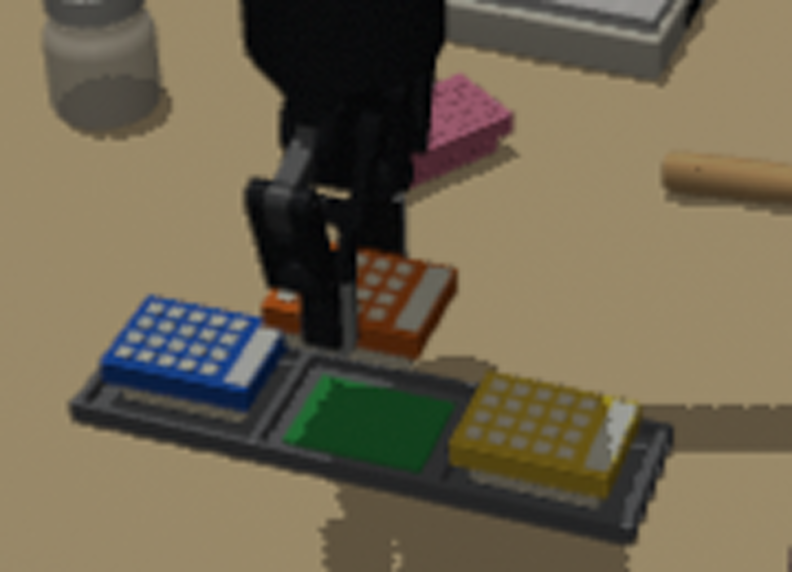

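```bash
python3 - <<'E'
from h import *
f=grab_frame("wrist");save(f,"w13c.png",(255,160,130,60),6)
t=grab_frame("top");
hsv=cv2.cvtColor(f["img"],cv2.COLOR_RGB2HSV);m=cv2.inRange(hsv,(50,150,40),(75,255,255));ys,xs=np.where(m);print(xs.min(),xs.max(),ys.min(),ys.max())
L=np.array([.991,-.135]);W=np.array([.135,.991])
s=ctrl.read_state();T=s["tool_pos"]
top=ys.min(); r=ys==ys.min()+4
e=w(f,xs[r].mean()+.5,top,6)[:2];print("edge mid",e,"pad centre est",e-30*L,"left/right",w(f,xs[r].min(),top+4,6),w(f,xs[r].max()+1,top+4,6))
a=w(f,399.5/1.25,219.5,T[2]-5.3)[:2];print("block front",a,"block centre",a-32.8*L, T)
def c(i):return w(f,i[0],i[1],28)
print("blue",orange(f,28,(100,125)))
E
```

```text
284 354 182 209
edge mid [591.65917392 200.19072063] pad centre est [561.92917392 204.24072063] left/right [592.05996988 221.09959231   6.        ] [586.39582348 179.91121754   6.        ]
block front [594.54526598 200.10429598] block centre [562.04046598 204.53229598] [564.40076812 204.44829559  81.64586884]
px [ 273   26   98  139 7603]
blue ((639.07421875, 192.5771942138672), (45.46569061279297, 64.84839630126953), 82.93930053710938)
```

View pics/w13c.png

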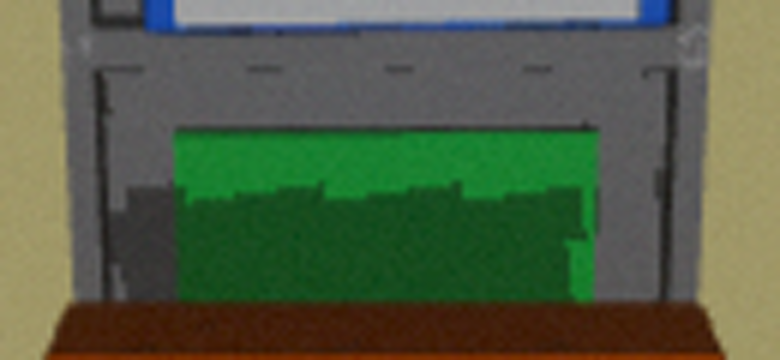

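View pics/t13.png

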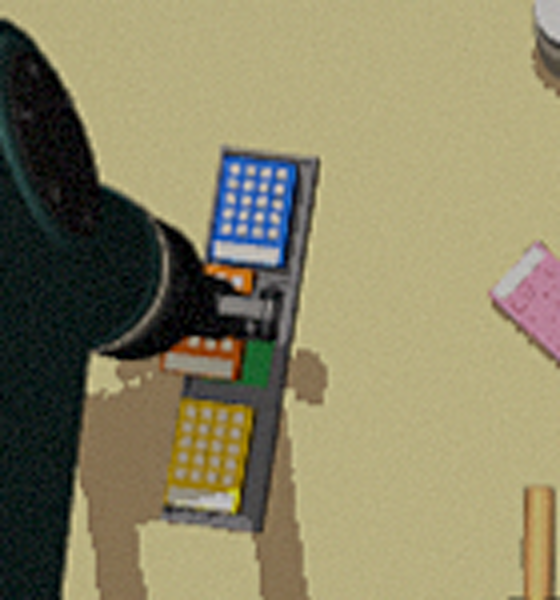

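```bash
python3 -m pendant '[[0.012,0,0.0003,0],[0.024,0,0.0005,0],[0.034,0,0.0007,0],[0.038,0,0.0008,0],[0.041,0,0.0009,0],[0.041,0,0.0009,0],[0.041,0,0.0009,0],[0.041,0,0.0009,0],[0.041,0,0.0009,0],[0.041,0,0.0009,0]]'
python3 - <<'E'
from h import *
q=grab_frame("side");save(q,"s14.png",(210,240,110,90),6)
s=ctrl.read_state();T=s["tool_pos"];print(T,s["ft_force"].round(1),s["grip_width"]*85);Rm=R.from_rotvec(s["tcp_rot"]).as_matrix();print(Rm.round(3).tolist())
print((Rm.T@(np.array([564.3,203.9,35.5])-T)).round(1))
E
```

```text
clock: 14.87
tool_pos: [564.7, 204.3, 41.1]
tcp_rot: [-2.178, 0.154, 2.131]
ft_force: [0.3, -0.7, -0.2]
grip_width: 0.53
[564.62408749 204.28271273  41.06364059] [-0.5 -1.2 -0.8] 45.03113400815517
[[0.021, -0.135, -0.991], [-0.009, -0.991, 0.135], [-1.0, 0.006, -0.022]]
[5.6 0.4 0.4]
```

View pics/s14.png

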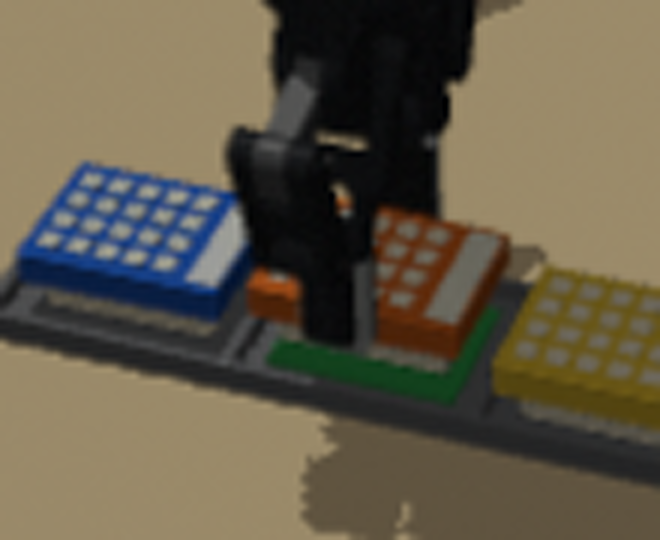

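```bash
python3 -m pendant '[[0.001,0.0003,0.0004,0],[0.002,0.0003,0.0004,0],[0.003,0.0003,0.0005,0],[0.0038,0.0003,0.0005,0],[0.0045,0.0003,0.0005,0],[0.0045,0.0003,0.0005,0],[0.0045,0.0003,0.0005,0],[0.0045,0.0003,0.0005,0]]'
```

```text
clock: 15.58
tool_pos: [564.2, 204.0, 36.5]
tcp_rot: [-2.177, 0.154, 2.132]
ft_force: [0.0, -1.0, -0.9]
grip_width: 0.532
```

```bash
python3 -m pendant '[[0.0005,0,0,0],[0.001,0,0,0],[0.001,0,0,0],[0.001,0,0,0],[0.001,0,0,0],[0.001,0,0,0]]'; python3 -c "
from h import *
f=grab_frame('side');save(f,'s15.png',(210,240,110,90),6)
for i in range(3):
  grab_frame('side');s=ctrl.read_state();print(s['tool_pos'],s['ft_force'])"
```

```text
clock: 16.08
tool_pos: [564.2, 204.0, 35.5]
tcp_rot: [-2.177, 0.154, 2.132]
ft_force: [-0.0, 0.4, -1.0]
grip_width: 0.528
[564.22384246 203.9943766   35.53322056] [-0.94405594 -0.75123692 -0.99825735]
[564.20978807 203.98358461  35.5193831 ] [ 0.09360926  0.04156677 -0.49818975]
[564.22298265 203.97849575  35.51184179] [ 0.91833457  0.06454833 -0.68544085]
```

View pics/s15.png

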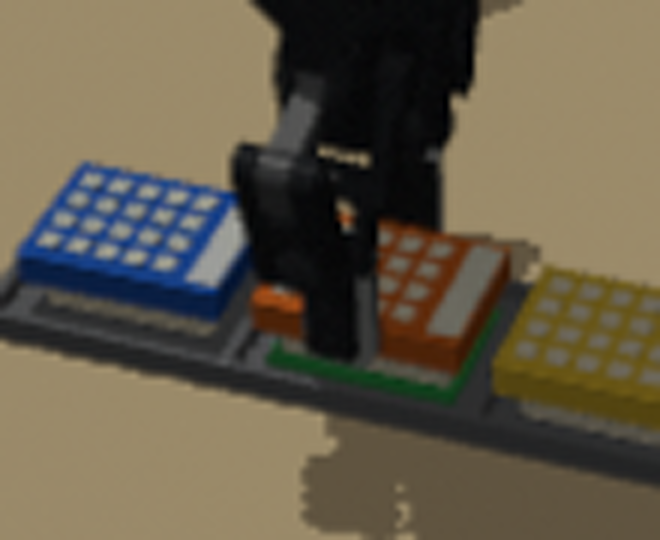

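Not in contact yet, so I'll continue in small steps until the force shows touchdown.

```bash
python3 -m pendant '[[0.0004,0,0,0],[0.0008,0,0,0],[0.001,0,0,0],[0.001,0,0,0],[0.001,0,0,0]]'; python3 -c "
from h import *
for i in range(2):
  grab_frame('side');s=ctrl.read_state();print(s['tool_pos'],s['ft_force'])"
```

```text
clock: 16.7
tool_pos: [564.3, 204.0, 35.3]
tcp_rot: [-2.178, 0.154, 2.131]
ft_force: [-1.5, -0.9, 6.6]
grip_width: 0.528
[564.32368527 203.99083352  35.3029499 ] [-1.81595545  0.32155454  6.97754827]
[564.345398   203.99666826  35.34307021] [-2.0383129  -1.42690816  6.40285441]
```

```bash
python3 -m pendant '[[-0.0003,0,0,0],[-0.0003,0,0,0],[-0.0003,0,0,0],[-0.0003,0,0,0],[-0.0003,0,0,0]]' 0.2 20; python3 -m pendant '[[0,0,0,0],[0,0,0,0],[0,0,0,0]]' 0.45
python3 -m pendant '[[-0.01,0,0,0],[-0.03,0,-0.001,0],[-0.06,0,-0.001,0],[-0.09,0,-0.001,0],[-0.12,0,0.02,0],[-0.15,0,0.05,0],[-0.17,0,0.08,0],[-0.17,0,0.095,0],[-0.17,0,0.095,0],[-0.17,0,0.095,0],[-0.17,0,0.095,0]]'
python3 - <<'E'
from h import *
f=grab_frame("wrist");save(f,"w16.png",None,1.25)
print("block",orange(f,30),"px");print("blue",orange(f,28,(100,125)));print("yel",orange(f,28,(22,34)))
s=ctrl.read_state();print(s["tool_pos"],s["ft_force"].round(1))
E
```

```text
clock: 17.22
tool_pos: [564.3, 204.0, 35.5]
tcp_rot: [-2.178, 0.154, 2.131]
ft_force: [-0.1, 0.4, 0.0]
grip_width: 0.598
clock: 17.47
tool_pos: [564.2, 204.0, 35.4]
tcp_rot: [-2.177, 0.154, 2.132]
ft_force: [0.2, 0.5, -1.3]
grip_width: 0.726
clock: 18.38
tool_pos: [467.5, 218.3, 203.5]
tcp_rot: [-2.179, 0.154, 2.13]
ft_force: [-0.1, 1.0, -0.5]
grip_width: 0.725
px [ 290   23   59   89 2286]
block ((562.0133056640625, 204.21096801757812), (45.737266540527344, 65.8309326171875), 82.30181121826172) px
px [292   0  59   8  98]
blue ((608.0838623046875, 196.3094024658203), (44.387733459472656, 4.767869472503662), 82.36088562011719)
px [ 290  124   54   76 2627]
yel ((486.4442443847656, 216.6732177734375), (45.81040954589844, 66.08247375488281), 81.8392333984375)
[467.68201435 218.22275611 203.18282868] [ 0.1 -0.3  0.5]
```

View pics/w16.png

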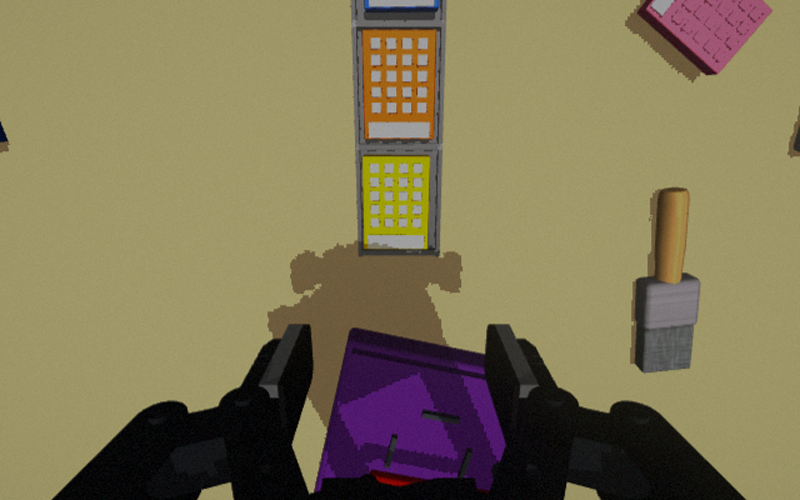

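The block centre measures (562.0, 204.2) with yaw −7.7°, the same as the pad. The yellow block hasn't moved. One last overview of the keeper, mould, jar and brush before I hand in.

```bash
python3 - <<'E'
from h import *
f=grab_frame("top");save(f,"t17.png",None,1.25)
q=grab_frame("side");save(q,"s17.png",(180,110,260,210),3)
E
```

```text
(no output)
```

View pics/t17.png

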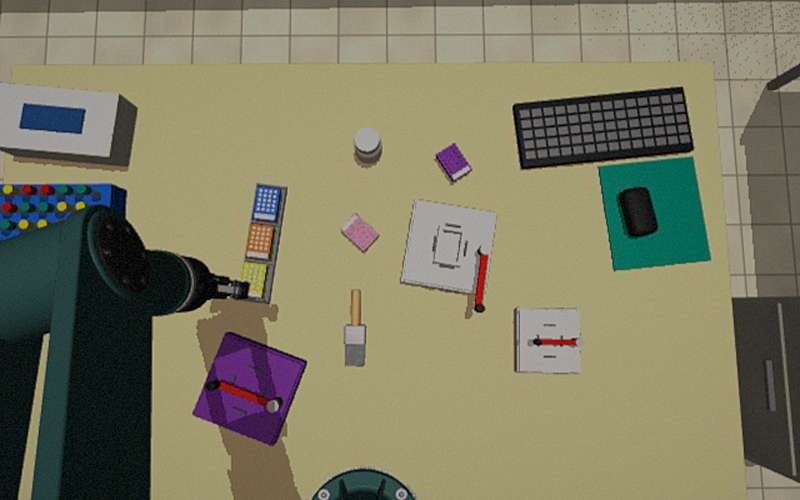

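View pics/s17.png

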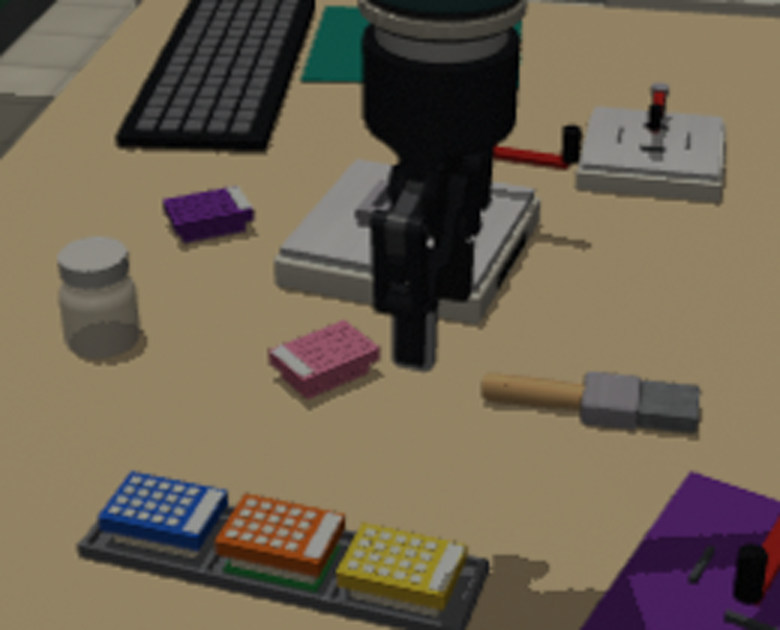

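The keeper is open, with its knob at (480,308) and post at (483,252). The mould sits between its rails at (449,247), and the orange block is in the middle bay at (260,240). Everything else is in place and the gripper is clear.

```bash
python3 -c "
from cell import order
print(order.sign_off())"
```

```text
the job is handed in; nothing more can be done
None
```

The job is done and handed in: the orange block lies wax side down on the green pad in the middle bay, and the keeper arm is open. It took about 18.5 s of the 54 s; the hand-in gives no verdict.

- **Keeper:** I pushed its knob round with the closed fingers to about 1.6 rad, past the 1.4 rad that counts as fully clear. It was still there in the last picture.
- **Lift:** The block came straight up out of the mould. The gripper read about 6 N as the fingers closed. The mould was still between its rails in the last top view, but I judged that by eye.
- **Placing:** The block touched down at the height I had worked out, with about 7 N. Its measured centre was (562.0, 204.2) mm at −7.7°; the pad measured (562.2, 204.2) mm at −7.7°, both from the wrist camera.
- **Left alone:** The yellow block measured the same before and after. The blue block, jar and brush look unmoved in the overview pictures.
- **Disagreement:** The side camera put the block on the mould about 4 mm off the wrist camera's figure. I used the wrist camera, and both the grasp and the touchdown height agreed with it.

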